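# Change a gravity ball feeder over to its other chute

### The job

Change the ball feeder over to its other chute: press the raised end of its rocker gate down gently with the fingertips until the gate tips over its pivot to the other side, then push the red stop slide fully across so that the four waiting balls run down the chute that was not fed before. Let the balls run by themselves without touching them, and do not shift the tools and parts standing around the feeder.

Things in the scene. Friction and masses are not known exactly. Their poses are not given: they have to be found in the camera images.
- feeder: Ball feeder bolted to the table, fixed during a run. Origin: underside of its base plate, below the gate's pivot. x: away from the robot (at yaw 0) along the feed lane; y: left, along gate and chutes; z up. Base plate 130 x 400 x 12 mm. Gate trough along y above the origin, floor at z 115 mm. A chute, 32 mm wide inside, falls from y = +-90 mm (floor z 89) to an end stop at y = +-225 mm (floor z 65).
- gate (a joint): Tilt of the rocker gate, a steel trough 160 x 36 mm on a pivot along the feeder's x, -0.25 to +0.25 rad (firm stops). Positive: left (+y) end up, it feeds the right chute; negative: right end up, it feeds the left chute. Its weight (cylinder, 28 mm across, 30 mm above the flanges, mid front edge) makes it fall by itself once tipped past level. About 1 N on a flange starts it.
- gate_left (a point): Centre of the top face of the gate's left press flange: yellow plate 40 mm (x) by 36 mm (y), 3 mm thick, on the robot's side of the trough at its left end. Moves with the gate: about 31 mm from up (z 160 mm) to down (z 129 mm).
- gate_right (a point): The same point on the gate's right press flange (yellow).
- slide (a joint): Travel of the red stop slide, which hangs across the feed lane 88 mm behind the gate: 0 shut (blade in the lane), 0.042 m fully open. It opens towards the feeder's -y (right), has about 1.2 N of friction and stays where it is left.
- slide_push (a point): Centre of the outer (left, +y) face of the slide's left push pad, an upright red plate 30 mm (x) by 5 mm, 44 mm high (26 mm below to 18 mm above this point). Push it to the feeder's -y to open. It stands 80 mm left of the lane's middle when shut, 38 mm when open. Left of the pad is free; a finger beside it stays left of lane and balls throughout.
- nest_left (a point): Where the first ball's centre rests at the lower end of the left chute (feeder y = +211 mm).
- nest_right (a point): The same for the right chute (feeder y = -211 mm).
- ball1_center (a point): Centre of a loose brass ball, 25 mm across, 70 g: number 1 of the four waiting in the feed lane (36 mm wide, walls 18 mm high, rising 8 degrees away from the gate), counted from the stop slide. Released, they roll onto the middle of the gate.
- ball2_center (a point): Centre of a loose brass ball, 25 mm across, 70 g: number 2 of the four waiting in the feed lane (36 mm wide, walls 18 mm high, rising 8 degrees away from the gate), counted from the stop slide. Released, they roll onto the middle of the gate.
- ball3_center (a point): Centre of a loose brass ball, 25 mm across, 70 g: number 3 of the four waiting in the feed lane (36 mm wide, walls 18 mm high, rising 8 degrees away from the gate), counted from the stop slide. Released, they roll onto the middle of the gate.
- ball4_center (a point): Centre of a loose brass ball, 25 mm across, 70 g: number 4 of the four waiting in the feed lane (36 mm wide, walls 18 mm high, rising 8 degrees away from the gate), counted from the stop slide. Released, they roll onto the middle of the gate.
- pointer: Calibration pointer, a steel cone on a foot 44 mm across, 85 mm tall, a loose bystander; origin at the centre of its underside. Leave it where it stands.
- driver: Screwdriver lying flat, a loose bystander; origin at the centre of its underside. Leave it where it stands.
- finger_blank: Aluminium L-shaped gripper finger, 60 x 22 mm, 48 mm tall, a loose bystander; origin at the centre of its underside. Leave it where it stands.
- bracket: Black L bracket, 50 x 120 mm, 122 mm tall, a loose bystander; origin at the centre of its underside. Leave it where it stands.
- wrench: Wrench lying flat, a loose bystander; origin at the centre of its underside. Leave it where it stands.
- oil_jar: Amber jar, 56 mm across, 75 mm tall, a loose bystander; origin at the centre of its underside. Leave it where it stands.
- vice: Small machine vice, 130 x 70 mm, 65 mm tall, a loose bystander; origin at the centre of its underside. Leave it where it stands.

How it is judged:
By the outcome, as a careful person would: the job done as asked, in the order asked, and still so for the second after the job is handed in, with the robot touching nothing.
It also fails if it takes over 35 s, if anything falls off the work surface, if the arm or the gripper's body presses on something with over 40 N, if the wrist force passes 120 N, or if a joint passes its speed limit or range.

### The arm

A 6-joint arm with a two-finger parallel gripper is mounted at the origin on the work surface. World frame = base frame: x ahead of the robot, y to its left, z up, the work surface at z = 0. Lengths are in m, angles in rad, forces in N, time in s.
With the tool pointing down it reaches from about 0.3 to 0.875 m from the base axis. Payload 6.4 kg.
Tool frame: the origin (TCP) lies midway between the tips of the shut fingers; the grasp point (between the pads) lies 19 mm behind it (ctrl.pinch_z is the distance from the TCP to the grasp point, in m); z points along the fingers, y is the line along which they close (so a half turn about z gives the same grasp; the last joint's range is limited). The gripper opens to 85 mm and grips with 20 to 120 N. Pads are 22 mm wide; open, the fingers measure 114 mm over their backs; the gripper's body (76 mm by 85 mm) begins 54 mm behind the grasp point. The pads swing forward as they close: fully open they stand 13 mm farther back than shut.
Start: joints at [-1.476, 0.181, 1.607, -0, 1.354, -0.206], TCP at [0.17, -0.549, 0.231] pointing down, gripper open.
Joint ranges: [-2.99, 2.99], [-0.89, 2.07], [0.3, 2.58], [-1.14, 4.28], [0, 2.63], [-3.12, 3.12]. Speed limits (rad/s): [2.57, 2.57, 3.01, 3.14, 3.14, 3.14].

### API

Orientations are given as a unit quaternion [w, x, y, z].
In Python, from bench import ctrl gives the robot as it stands.
- The arm moves only by the tool apply_moves, never from a script. Its argument "moves" is a list of rows, each an object with "jaw": the opening, from 0 (shut) to 1 (fully open); "offset": the shift along the tool's x, y, z in mm, a list of three; "rot": the turn, a rotation vector about the tool's x, y, z in degrees, a list of three. In form: [{"jaw": jaw, "offset": [dx, dy, dz], "rot": [ax, ay, az]}, ...]. A call has exactly 5 rows; each row shifts and turns the commanded pose from where the row before left it, along the tool's axes as they then stand; what a row does not reach is not made up. A row lasts 1/8 s, in which the tool goes at most 62.5 mm and 10.7 degrees, less where a joint would pass 70% of its speed; a pose out of reach is approached as far as the arm can. A call is refused whole if a number of a shift passes 62.5 or a number of a turn 10.7, either way. A call with a gripper value outside its range is refused whole. The fingers move at their own pace and stop on an object; the grip force is fixed at half the most. Time passes only in rows, so rows that do not move let the fingers close, or fill a call up. It gives the time, the measured TCP pose, the force, the opening and the grip force at its end, in the units of the state.
- ctrl.get_obs(): the state, without advancing time (a new reading comes with each control period).
- ctrl.camera(name): name is "scene" or "top" or "wrist"; returns (picture, depth): 400x640x3 uint8, red, green, blue; 400x640 float32, m along the optical axis (not along the pixel's ray), 0 where there is no reading.
- ctrl.camera_params(name): a dict with "K" (3x3 intrinsics, pixels), "cam_to_world" (4x4, takes a point from camera to world coordinates); the wrist camera has in their place "mount" (4x4, takes a point from camera to tool coordinates, whose origin is the TCP and whose axes are the flange's). Camera axes: x right, y down, z forward; pixel columns grow to the right and rows downward; lengths in m; the calibration is good to about 2 mm. The wrist camera is an equidistant fisheye: a pixel r from the principal point sees the ray r / f radians off the axis. A picture is of the moment at which its call begins: read the wrist's pose just before it. camera_params takes no time and is no camera call.
- ctrl.hand_in(): hands the job in; it is judged then, once.
Trained networks look in the newest picture that a camera, given by its name, has taken for a name from the list of things; names that differ only in an ending like _2 or _b are one class to them, and where a whole thing is asked for, a point or a joint stands for the part that bears it (a point fixed in the world has none). Each returns a list of dicts, best first, with "score" (0 to 1); they miss things now and then, are a little off and sometimes report something else, mostly with a low value. They report only what shows in the picture. A call takes as long as a camera call.
- ctrl.outline_of(camera, target): "region" (400x640 bool, what is visible of it) and "position" ([column, row] in pixels, amid what is visible of it).
The state is a dict: "time_s": time; "q": joint angles; "dq": joint speeds; "joint_efforts": joint torques, N m; "eef_pos": TCP position; "eef_rot": TCP orientation; "wrist_force": force on the tool from outside, world axes, zero at the start; "torque": the same for the moment, N m; "opening": opening from 0.0 (shut) to 1.0 (fully open); "grasp_force": force on a finger pad.
Only numpy, scipy, OpenCV 4.12 (cv2) and the standard library are available. Lean on these libraries where they do the work, as an engineer would, in place of code of your own. Each camera call takes 0.05 s, during which the arm holds its last target. There are 200 camera calls.

## Working session

There is one attempt and no reset: what is moved stays moved. The work goes in short steps, Python scripts to look and compute and a tool call to move; the robot and the scene stay as the last step left them, time stands still between calls to the robot, and variables do not carry over. Pictures are saved under pics/ and viewed, at most 10 in all, crops included, and the job is handed in when it is done.

Besides the shell and the picture viewer there is one more tool, called as a command line: name --argument value ..., lists and objects as JSON in quotes. apply_moves: Moves the arm, as the interface text tells. Its arguments: {"type":"object","properties":{"moves":{"type":"array"}},"required":["moves"]}

```bash
mkdir -p pics
cat > h.py <<'E'
import numpy as np, cv2
from bench import ctrl
def world(name,depth,uv):
    p=ctrl.camera_params(name);K=np.array(p["K"]);T=np.array(p["cam_to_world"])
    u,v=np.array(uv,float).T;d=depth[v.astype(int),u.astype(int)]
    c=np.stack([(u-K[0,2])/K[0,0]*d,(v-K[1,2])/K[1,1]*d,d,np.ones_like(d)])
    return (T@c)[:3].T
def save(n,im): cv2.imwrite(n,im[:,:,::-1])
E
python3 - <<'E'
from h import *
o=ctrl.get_obs();print({k:np.round(v,3) for k,v in o.items()})
for c in("top","scene"):
    im,d=ctrl.camera(c);save(f"pics/{c}0.png",im);np.save(c+"d.npy",d)
    for t in("feeder","gate","gate_left","gate_right","slide","slide_push","ball1_center"):
        for r in ctrl.outline_of(c,t)[:2]:
            m=r["region"]&(d>0);v,u=np.nonzero(m)
            if len(u)<3: continue
            P=world(c,d,np.c_[u,v])
            print(c,t,round(r["score"],2),np.round(r["position"]),len(u),np.round(np.median(P,0),3),np.round(P.min(0),3),np.round(P.max(0),3))
E
```

```text
{'time_s': np.float64(0.0), 'q': array([-1.476,  0.182,  1.608,  0.   ,  1.354, -0.206]), 'dq': array([ 0.   ,  0.003, -0.   ,  0.001, -0.   ,  0.001]), 'joint_efforts': array([-1.0000e-03, -4.4487e+01, -3.5134e+01, -0.0000e+00,  9.0000e-03,
       -0.0000e+00]), 'eef_pos': array([ 0.17 , -0.549,  0.23 ]), 'eef_rot': array([-0.001,  0.989,  0.15 ,  0.   ]), 'wrist_force': array([-0.266,  0.373,  1.121]), 'torque': array([-0.048, -0.022,  0.002]), 'grasp_force': np.float64(0.0), 'opening': np.float64(0.999)}
top feeder 0.7 [297. 203.] 7860 [0.513 0.025 0.039] [ 0.419 -0.21  -0.006] [0.783 0.248 0.213]
top gate 0.72 [297. 162.] 21 [0.605 0.029 0.161] [0.6   0.023 0.157] [0.611 0.037 0.164]
top gate 0.65 [296. 206.] 1210 [0.491 0.026 0.128] [ 0.438 -0.054  0.005] [0.528 0.117 0.181]
top gate_left 0.7 [301. 205.] 1283 [0.491 0.023 0.128] [ 0.438 -0.057  0.005] [0.542 0.117 0.181]
top gate_right 0.87 [301. 208.] 1279 [0.491 0.023 0.128] [ 0.438 -0.054  0.005] [0.542 0.11  0.181]
top slide 0.54 [285. 168.] 185 [0.588 0.062 0.177] [ 0.568 -0.012 -0.004] [0.627 0.127 0.213]
top slide_push 0.
[... 481 characters left out ...]
]
scene gate_right 0.94 [336. 198.] 807 [0.485 0.023 0.133] [ 0.27  -0.109 -0.005] [0.534 0.107 0.177]
scene gate_right 0.67 [318. 218.] 42 [0.632 0.037 0.161] [0.623 0.026 0.149] [0.65  0.045 0.169]
scene slide 0.6 [326. 206.] 267 [0.592 0.034 0.177] [ 0.569 -0.01   0.151] [0.613 0.106 0.211]
scene slide_push 0.76 [326. 206.] 383 [0.59  0.039 0.175] [ 0.299 -0.151 -0.001] [0.613 0.106 0.211]
scene slide_push 0.21 [313. 225.] 47 [0.683 0.042 0.168] [0.671 0.031 0.157] [0.692 0.05  0.174]
scene ball1_center 0.48 [320. 209.] 29 [0.609 0.033 0.158] [0.599 0.023 0.152] [0.614 0.041 0.163]
scene ball1_center 0.42 [225. 183.] 194 [ 0.418 -0.441  0.007] [ 0.338 -0.525 -0.005] [ 0.482 -0.373  0.015]
```

Run:
```python
import cv2
a=cv2.imread("pics/top0.png")[110:310,170:430];b=cv2.imread("pics/scene0.png")[100:300,200:480]
cv2.imwrite("pics/t1.png",cv2.resize(a,None,fx=3,fy=3));cv2.imwrite("pics/s1.png",cv2.resize(b,None,fx=2.8,fy=2.8))
```

```text
(no output)
```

View pics/t1.png

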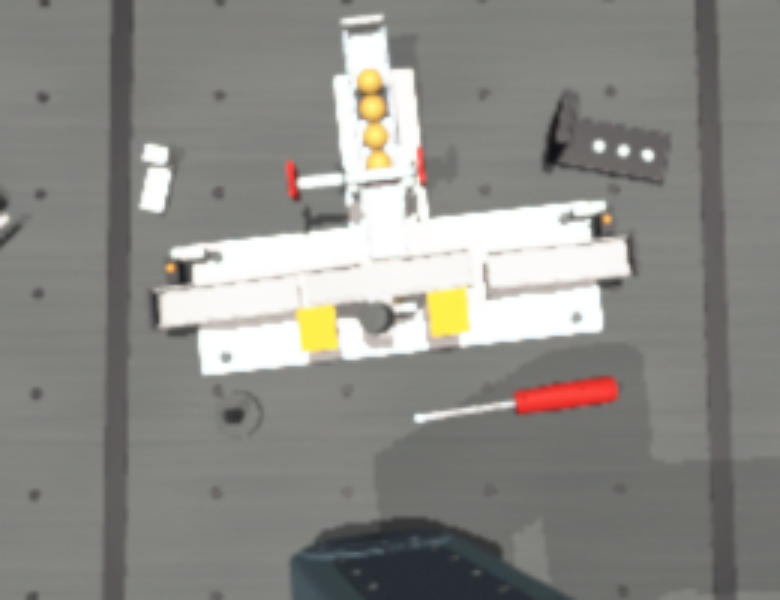

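View pics/s1.png

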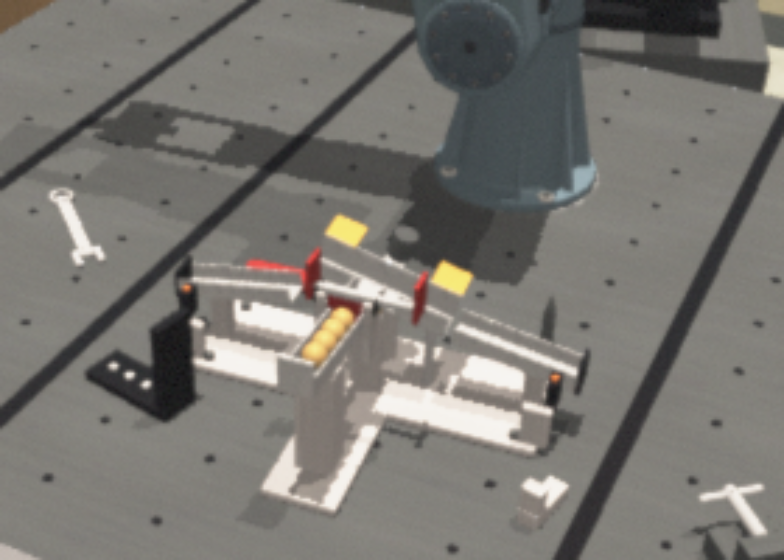

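View pics/top0.png

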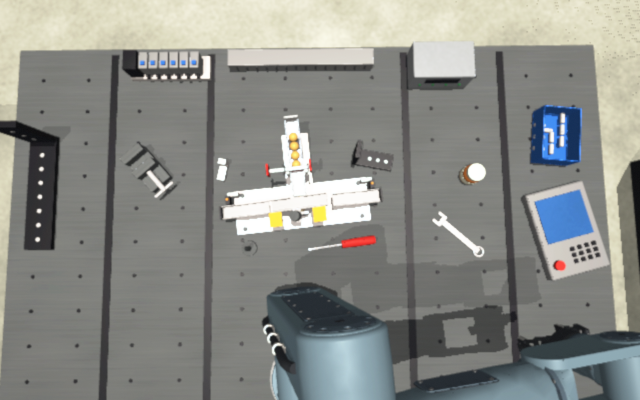

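The overhead crop shows the yellow flanges at (319,328) and (447,312), the left red pad at (292,180) and the four balls at (375,80–160). In the scene view the right flange is the higher one, so the gate feeds left and the right flange has to be pressed. Next I'll measure these points.

```bash
cat >> h.py <<'E'
def blobs(c,im,d,pr=True):
    hsv=cv2.cvtColor(im,cv2.COLOR_RGB2HSV);H,S,V=cv2.split(hsv)
    for n,m in(("yel",(H>24)&(H<34)&(S>150)&(V>120)),("red",((H<6)|(H>172))&(S>150)&(V>70))):
        N,L,st,ce=cv2.connectedComponentsWithStats(m.astype(np.uint8))
        for i in range(1,N):
            if st[i,4]<12: continue
            v,u=np.nonzero((L==i)&(d>0));P=world(c,d,np.c_[u,v])
            if len(P) and np.median(P[:,2])>0.07: print(c,n,st[i,4],np.round(ce[i]),np.round(np.median(P,0),3),np.round(np.percentile(P,5,0),3),np.round(np.percentile(P,95,0),3))
E
python3 - <<'E'
from h import *
for c in("top","scene"):
    d=np.load(c+"d.npy");blobs(c,cv2.imread(f"pics/{c}0.png")[:,:,::-1].copy(),d)
d=np.load("topd.npy")
# crop px ->full: /3+170, /3+110 : chute ends, lane end, weight, pointer tip
pts=[(165,308),(622,258),(362,22),(372,320),(235,412),(205,372),(600,330),(190,250),(605,207)]
print(np.round(world("top",d,[(x/3+170,y/3+110) for x,y in pts]),3))
p=ctrl.camera_params("wrist");print(np.round(p["mount"],3),p["K"])
E
```

```text
top yel 156 [319. 214.] [ 0.468 -0.031  0.16 ] [ 0.452 -0.044  0.155] [ 0.484 -0.018  0.165]
top yel 143 [276. 219.] [0.457 0.086 0.129] [0.441 0.074 0.125] [0.473 0.099 0.135]
top red 12 [310. 165.] [ 0.59  -0.009  0.208] [ 0.581 -0.012  0.205] [ 0.602 -0.009  0.211]
top red 26 [267. 170.] [0.585 0.101 0.208] [0.569 0.099 0.001] [0.608 0.127 0.212]
scene red 913 [523.  63.] [-0.777  0.36   0.204] [-0.934  0.335  0.058] [-0.765  0.386  0.3  ]
scene red 47 [311. 197.] [ 0.603 -0.007  0.194] [ 0.399 -0.122  0.025] [ 0.61  -0.004  0.21 ]
scene red 27 [350. 205.] [0.59  0.105 0.2  ] [0.578 0.101 0.178] [0.598 0.106 0.209]
scene red 17 [322. 209.] [0.593 0.024 0.159] [0.589 0.012 0.153] [0.595 0.038 0.162]
[[ 0.48   0.237  0.066]
 [ 0.523 -0.2    0.064]
 [ 0.723  0.041  0.185]
 [ 0.461  0.034  0.172]
 [ 0.38   0.17   0.065]
 [ 0.419  0.207  0.014]
 [ 0.457 -0.185  0.001]
 [ 0.535  0.214  0.063]
 [ 0.569 -0.182  0.091]]
[[ 0.    -0.959 -0.285  0.073]
 [ 1.     0.     0.     0.   ]
 [ 0.    -0.285  0.959 -0.142]
 [ 0.     0.     0.     1.   ]] [[309.70691629   0.         319.50129891]
 [  0.         309.70691629 194.78913814]
 [  0.           0.           1.        ]]
```

apply_moves --moves '[{"jaw":0,"offset":[36.5,-33.8,0],"rot":[0,0,0]},{"jaw":0,"offset":[36.5,-33.8,0],"rot":[0,0,0]},{"jaw":0,"offset":[36.5,-33.8,0],"rot":[0,0,0]},{"jaw":0,"offset":[36.5,-33.8,0],"rot":[0,0,0]},{"jaw":0,"offset":[36.5,-33.8,0],"rot":[0,0,0]}]'

```text
time_s: 1.42
eef_pos: [0.2952, -0.3324, 0.2315]
eef_rot: [0.0, 0.989, 0.15, 0.0]
wrist_force: [0.2, 0.4, 0.0]
opening: -0.0
grasp_force: 0.0
```

apply_moves --moves '[{"jaw":0,"offset":[36.5,-33.8,0],"rot":[0,0,0]},{"jaw":0,"offset":[36.5,-33.8,0],"rot":[0,0,0]},{"jaw":0,"offset":[36.5,-33.8,0],"rot":[0,0,0]},{"jaw":0,"offset":[36.5,-33.8,0],"rot":[0,0,5.9]},{"jaw":0,"offset":[0,0,0],"rot":[0,0,5.9]}]'

```text
time_s: 2.05
eef_pos: [0.3952, -0.1584, 0.2315]
eef_rot: [-0.0, 0.999, 0.048, 0.0]
wrist_force: [-0.0, -0.8, -0.3]
opening: -0.001
grasp_force: 0.0
```

apply_moves --moves '[{"jaw":0,"offset":[21.2,-29.9,0],"rot":[0,0,0]},{"jaw":0,"offset":[21.2,-29.9,0],"rot":[0,0,0]},{"jaw":0,"offset":[21.2,-29.9,0],"rot":[0,0,0]},{"jaw":0,"offset":[21.2,-29.9,0],"rot":[0,0,0]},{"jaw":0,"offset":[0,0,20],"rot":[0,0,0]}]'

```text
time_s: 2.68
eef_pos: [0.4691, -0.0327, 0.2127]
eef_rot: [0.0, 0.999, 0.049, 0.002]
wrist_force: [0.2, -0.2, 0.2]
opening: -0.0
grasp_force: 0.0
```

Run:
```python
from h import *
im,d=ctrl.camera("wrist");o=ctrl.get_obs();print(o["eef_pos"]);save("pics/w1.png",im)
p=ctrl.camera_params("wrist");K=np.array(p["K"]);M=np.array(p["mount"])
from scipy.spatial.transform import Rotation as R
q=o["eef_rot"];Rt=R.from_quat([q[1],q[2],q[3],q[0]]).as_matrix()
hsv=cv2.cvtColor(im,cv2.COLOR_RGB2HSV);H,S,V=cv2.split(hsv)
for n,m in(("yel",(H>24)&(H<34)&(S>150)&(V>100)),("red",((H<6)|(H>172))&(S>150)&(V>60))):
    N,L,st,ce=cv2.connectedComponentsWithStats(m.astype(np.uint8))
    for i in range(1,N):
        if st[i,4]<60: continue
        v,u=np.nonzero((L==i)&(d>0))
        x,y=u-K[0,2],v-K[1,2];r=np.hypot(x,y)+1e-9;a=r/K[0,0];z=d[v,u]
        P=np.stack([z*np.tan(a)*x/r,z*np.tan(a)*y/r,z])
        W=(Rt@(M[:3,:3]@P+M[:3,3:])+np.array(o["eef_pos"])[:,None]).T
        if len(W): print(n,st[i,4],np.round(ce[i]),np.round([np.median(W,0),*np.percentile(W,[3,97],axis=0)],3).tolist())
```

```text
[ 0.46651567 -0.03277029  0.20891536]
red 536 [294.  20.] [[0.581, -0.009, 0.203], [0.575, -0.011, 0.173], [0.592, -0.006, 0.205]]
red 1832 [116.  36.] [[0.578, 0.1, 0.19], [0.564, 0.099, 0.164], [0.592, 0.104, 0.204]]
red 319 [246.  34.] [[0.584, 0.028, 0.146], [0.583, 0.013, 0.135], [0.586, 0.042, 0.154]]
red 1546 [404. 240.] [[0.393, -0.143, 0.019], [0.377, -0.19, 0.007], [0.405, -0.098, 0.022]]
red 75 [636. 284.] [[0.315, -0.713, 0.037], [0.304, -0.728, 0.028], [0.327, -0.709, 0.04]]
```

View pics/w1.png

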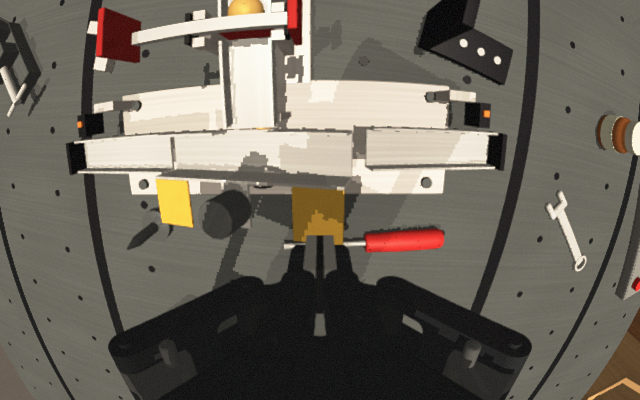

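The wrist view shows the shut fingertips at (320,240), centred over the shaded right flange at about (318,215). The red push pad is at (116,36). Now I'll descend gently.

apply_moves --moves '[{"jaw":0,"offset":[0,0,10],"rot":[0,0,0]},{"jaw":0,"offset":[0,0,10],"rot":[0,0,0]},{"jaw":0,"offset":[0,0,10],"rot":[0,0,0]},{"jaw":0,"offset":[0,0,7],"rot":[0,0,0]},{"jaw":0,"offset":[0,0,3],"rot":[0,0,0]}]'

```text
time_s: 3.35
eef_pos: [0.4669, -0.0343, 0.1708]
eef_rot: [-0.0, 0.999, 0.047, -0.0]
wrist_force: [-0.3, -0.4, 0.3]
opening: 0.002
grasp_force: 0.0
```

apply_moves --moves '[{"jaw":0,"offset":[0,0,3],"rot":[0,0,0]},{"jaw":0,"offset":[0,0,3],"rot":[0,0,0]},{"jaw":0,"offset":[0,0,3],"rot":[0,0,0]},{"jaw":0,"offset":[0,0,3],"rot":[0,0,0]},{"jaw":0,"offset":[0,0,3],"rot":[0,0,0]}]'

```text
time_s: 3.98
eef_pos: [0.4675, -0.0344, 0.1565]
eef_rot: [0.0, 0.999, 0.047, 0.0]
wrist_force: [0.2, 0.0, 2.2]
opening: -0.001
grasp_force: 0.8
```

Contact at about 2 N; I'll carry on slowly past level.

apply_moves --moves '[{"jaw":0,"offset":[0,0,2.5],"rot":[0,0,0]},{"jaw":0,"offset":[0,0,2.5],"rot":[0,0,0]},{"jaw":0,"offset":[0,0,2.5],"rot":[0,0,0]},{"jaw":0,"offset":[0,0,2.5],"rot":[0,0,0]},{"jaw":0,"offset":[0,0,2],"rot":[0,0,0]}]'

```text
time_s: 4.6
eef_pos: [0.4669, -0.034, 0.1439]
eef_rot: [-0.0, 0.999, 0.047, -0.0]
wrist_force: [-0.7, -0.2, 0.8]
opening: 0.003
grasp_force: 0.0
```

apply_moves --moves '[{"jaw":0,"offset":[0,0,2],"rot":[0,0,0]},{"jaw":0,"offset":[0,0,2],"rot":[0,0,0]},{"jaw":0,"offset":[0,0,2],"rot":[0,0,0]},{"jaw":0,"offset":[0,0,1],"rot":[0,0,0]},{"jaw":0,"offset":[0,0,0],"rot":[0,0,0]}]'

```text
time_s: 5.22
eef_pos: [0.467, -0.0342, 0.1372]
eef_rot: [-0.0, 0.999, 0.047, -0.0]
wrist_force: [0.7, 0.5, 0.1]
opening: 0.002
grasp_force: 0.0
```

The force has gone, so the gate has fallen over. I'll rise and check.

apply_moves --moves '[{"jaw":0,"offset":[0,0,-15],"rot":[0,0,0]},{"jaw":0,"offset":[0,0,-25],"rot":[0,0,0]},{"jaw":0,"offset":[0,0,-35],"rot":[0,0,0]},{"jaw":0,"offset":[0,0,-35],"rot":[0,0,0]},{"jaw":0,"offset":[0,0,-10],"rot":[0,0,0]}]'

```text
time_s: 5.85
eef_pos: [0.4686, -0.0347, 0.2609]
eef_rot: [0.001, 0.999, 0.047, 0.003]
wrist_force: [0.3, 0.6, -0.5]
opening: -0.0
grasp_force: 0.0
```

Run:
```python
from h import *
print(ctrl.get_obs()["eef_pos"])
for c in("top","scene"):
    im,d=ctrl.camera(c);save(f"pics/{c}2.png",im);blobs(c,im,d)
b=cv2.imread("pics/scene2.png")[100:300,200:480]
cv2.imwrite("pics/s2.png",cv2.resize(b,None,fx=2.8,fy=2.8))
```

```text
[ 0.46855357 -0.03467956  0.26086445]
top red 12 [310. 165.] [ 0.59  -0.009  0.208] [ 0.581 -0.012  0.206] [ 0.603 -0.009  0.211]
top red 26 [267. 170.] [0.585 0.101 0.207] [0.569 0.098 0.001] [0.607 0.127 0.212]
scene red 910 [523.  63.] [-0.777  0.36   0.205] [-0.93   0.335  0.058] [-0.764  0.386  0.301]
scene red 38 [311. 196.] [ 0.604 -0.006  0.194] [ 0.401 -0.121  0.025] [ 0.61  -0.004  0.209]
scene red 28 [350. 205.] [0.589 0.105 0.198] [0.579 0.101 0.18 ] [0.599 0.106 0.209]
scene red 18 [322. 208.] [0.591 0.025 0.16 ] [0.589 0.013 0.156] [0.596 0.039 0.163]
```

View pics/s2.png

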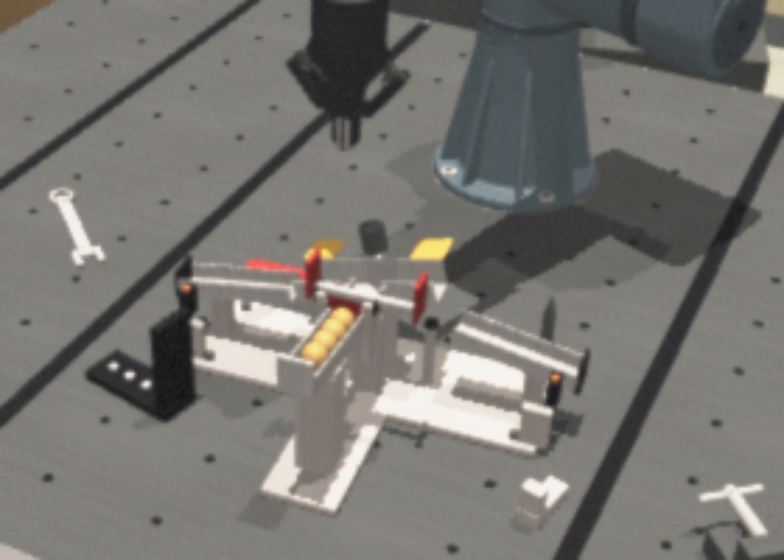

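The gate has tipped: the left flange is now up at (432,248) and the right one is down at (325,248), with the balls still held. Next I'll go left of the red pad.

apply_moves --moves '[{"jaw":0,"offset":[33,-42,0],"rot":[0,0,0]},{"jaw":0,"offset":[33,-42,0],"rot":[0,0,0]},{"jaw":0,"offset":[33,-42,0],"rot":[0,0,0]},{"jaw":0,"offset":[33,-42,0],"rot":[0,0,0]},{"jaw":0,"offset":[0,0,0],"rot":[0,0,0]}]'

```text
time_s: 6.58
eef_pos: [0.5825, 0.1484, 0.2545]
eef_rot: [-0.0, 0.999, 0.049, -0.002]
wrist_force: [-0.4, 0.4, 0.4]
opening: -0.002
grasp_force: 0.0
```

apply_moves --moves '[{"jaw":0,"offset":[0,0,20],"rot":[0,0,0]},{"jaw":0,"offset":[0,0,20],"rot":[0,0,0]},{"jaw":0,"offset":[0,0,20],"rot":[0,0,0]},{"jaw":0,"offset":[0,0,14],"rot":[0,0,0]},{"jaw":0,"offset":[0,0,0],"rot":[0,0,0]}]'

```text
time_s: 7.2
eef_pos: [0.5813, 0.145, 0.1815]
eef_rot: [0.0, 0.999, 0.047, -0.002]
wrist_force: [0.5, -0.1, -0.3]
opening: 0.0
grasp_force: 0.0
```

Run:
```python
from h import *
print(ctrl.get_obs()["eef_pos"])
im,d=ctrl.camera("scene");save("pics/s3f.png",im)
w,_=ctrl.camera("wrist")
b=im[100:260,260:440]
a=cv2.resize(b,None,fx=2.2,fy=2.2);w=cv2.resize(w,(560,350))[:240]
o=np.zeros((600,560,3),np.uint8);o[:352,:396]=a;o[355:595]=w
save("pics/s3.png",o)
```

```text
[0.58126576 0.14498109 0.18146574]
```

View pics/s3.png

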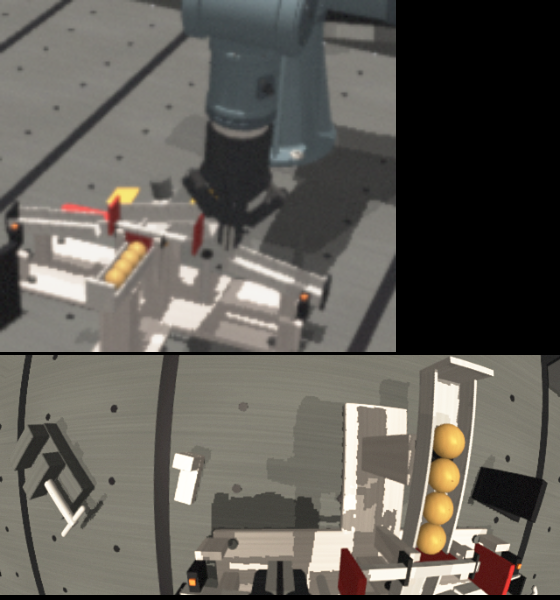

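The fingers hang just left of the red pad, which is at (200,232) in the upper crop, and the knuckle is close above the pad's top. I'll raise 8 mm for clearance and push slowly.

apply_moves --moves '[{"jaw":0,"offset":[4,0,-8],"rot":[0,0,0]},{"jaw":0,"offset":[0,6,0],"rot":[0,0,0]},{"jaw":0,"offset":[0,6,0],"rot":[0,0,0]},{"jaw":0,"offset":[0,6,0],"rot":[0,0,0]},{"jaw":0,"offset":[0,5,0],"rot":[0,0,0]}]'

```text
time_s: 7.92
eef_pos: [0.5887, 0.1224, 0.1912]
eef_rot: [-0.0, 0.999, 0.047, -0.0]
wrist_force: [0.4, 0.6, -0.3]
opening: -0.005
grasp_force: 0.0
```

apply_moves --moves '[{"jaw":0,"offset":[0,5,0],"rot":[0,0,0]},{"jaw":0,"offset":[0,5,0],"rot":[0,0,0]},{"jaw":0,"offset":[0,5,0],"rot":[0,0,0]},{"jaw":0,"offset":[0,5,0],"rot":[0,0,0]},{"jaw":0,"offset":[0,5,0],"rot":[0,0,0]}]'

```text
time_s: 8.55
eef_pos: [0.5911, 0.0979, 0.1912]
eef_rot: [-0.0, 0.999, 0.047, -0.0]
wrist_force: [1.0, 0.7, -1.5]
opening: -0.001
grasp_force: 0.7
```

apply_moves --moves '[{"jaw":0,"offset":[0,5,0],"rot":[0,0,0]},{"jaw":0,"offset":[0,5,0],"rot":[0,0,0]},{"jaw":0,"offset":[0,5,0],"rot":[0,0,0]},{"jaw":0,"offset":[0,4,0],"rot":[0,0,0]},{"jaw":0,"offset":[0,3,0],"rot":[0,0,0]}]'

```text
time_s: 9.18
eef_pos: [0.5928, 0.0802, 0.1914]
eef_rot: [-0.004, 0.999, 0.048, 0.0]
wrist_force: [0.1, 22.1, 1.6]
opening: -0.002
grasp_force: 11.3
```

apply_moves --moves '[{"jaw":0,"offset":[0,2,0],"rot":[0,0,0]},{"jaw":0,"offset":[0,1,0],"rot":[0,0,0]},{"jaw":0,"offset":[0,1,0],"rot":[0,0,0]},{"jaw":0,"offset":[0,1,0],"rot":[0,0,0]},{"jaw":0,"offset":[0,0,0],"rot":[0,0,0]}]'

```text
time_s: 9.8
eef_pos: [0.5928, 0.08, 0.1915]
eef_rot: [-0.007, 0.999, 0.049, 0.0]
wrist_force: [-0.4, 31.4, 1.9]
opening: 0.001
grasp_force: 16.1
```

Firm stop at y = 0.080. I'll back off left, rise and look.

apply_moves --moves '[{"jaw":0,"offset":[0,-6,0],"rot":[0,0,0]},{"jaw":0,"offset":[0,-15,0],"rot":[0,0,0]},{"jaw":0,"offset":[0,-25,0],"rot":[0,0,0]},{"jaw":0,"offset":[0,-10,-20],"rot":[0,0,0]},{"jaw":0,"offset":[0,0,-40],"rot":[0,0,0]}]'

```text
time_s: 10.42
eef_pos: [0.5869, 0.1275, 0.2499]
eef_rot: [0.0, 0.999, 0.048, -0.002]
wrist_force: [0.5, -0.2, 0.2]
opening: 0.003
grasp_force: 0.0
```

Run:
```python
from h import *
o=ctrl.get_obs();print(o["eef_pos"],o["wrist_force"])
for c in("top","scene"):
    im,d=ctrl.camera(c);save(f"pics/{c}4.png",im);blobs(c,im,d)
a=cv2.imread("pics/scene4.png")[130:280,230:440];w=cv2.imread("pics/top4.png")[130:240,200:410]
cv2.imwrite("pics/s4.png",np.vstack([cv2.resize(a,None,fx=2.3,fy=2.3),cv2.resize(w,None,fx=2.3,fy=2.3)])[:600])
```

```text
[0.58691372 0.12750141 0.2499455 ] [ 0.53809151 -0.17133036  0.21410122]
top yel 149 [328. 213.] [ 0.472 -0.056  0.13 ] [ 0.455 -0.069  0.125] [ 0.488 -0.042  0.135]
top yel 160 [283. 218.] [0.458 0.064 0.16 ] [0.442 0.051 0.155] [0.474 0.077 0.165]
top red 21 [325. 162.] [ 0.598 -0.048  0.208] [ 0.585 -0.05   0.201] [ 0.609 -0.045  0.212]
top red 29 [282. 168.] [0.589 0.063 0.208] [0.572 0.06  0.002] [0.619 0.081 0.211]
scene red 912 [523.  63.] [-0.777  0.36   0.204] [-0.93   0.335  0.057] [-0.764  0.386  0.3  ]
scene red 49 [297. 193.] [ 0.601 -0.046  0.193] [ 0.397 -0.187  0.025] [ 0.614 -0.043  0.209]
scene red 34 [336. 202.] [0.596 0.066 0.196] [0.582 0.062 0.176] [0.602 0.068 0.209]
scene red 40 [308. 207.] [ 0.596 -0.019  0.151] [ 0.593 -0.028  0.141] [ 0.599 -0.01   0.16 ]
```

View pics/s4.png

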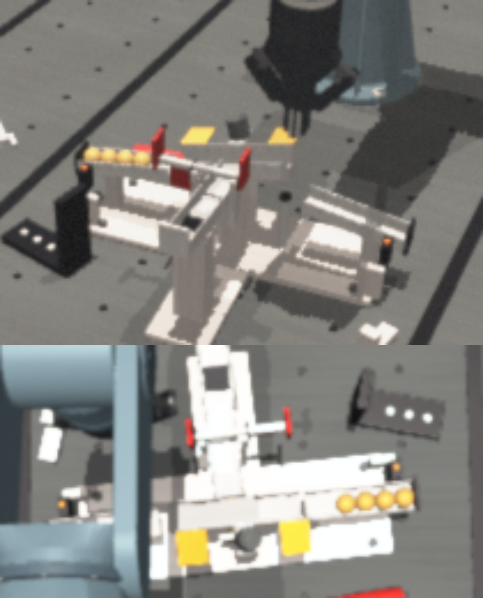

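All four brass balls lie in the right chute at (345–405,500) in the lower crop, with the gate still over and the slide at its stop. I'll hand in.

```bash
python3 -c "
from bench import ctrl
print(ctrl.hand_in())"
```

```text
the job is handed in; nothing more can be done
None
```

I tipped the gate to feed the right chute and pushed the slide across to its firm stop; all four balls ran into the right chute, and I handed the job in at about 10.5 s, with no verdict returned.

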